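# Close the mould jig past its cam

## Robot

A 7-joint arm with a two-finger parallel gripper is mounted at the origin on the work surface. World frame = base frame: x ahead of the robot, y to its left, z up, the work surface at z = 0. Lengths are in mm, angles in rad, forces in N, time in s.
With the tool pointing down it reaches from about 400 to 875 mm from the base axis. Payload 6.5 kg.
Tool frame: the origin (TCP) lies between the finger pads; the fingertips stand 8 mm ahead of it and the grasp point (between the pads) lies 11 mm behind it (robot.tcp_to_tips is the distance from the TCP to the fingertips, in mm); z points along the fingers, y is the direction in which the jaws open and shut (so a half turn about z gives the same grasp; the last joint's range is limited). The gripper opens to 88 mm and grips with 3 to 60 N. Pads are 18 mm wide; open, the fingers measure 123 mm over their backs; the gripper's body (75 mm by 187 mm) begins 45 mm behind the grasp point.
Start: joints at [-1.3, 0.536, -0.004, 1.538, 0.003, 1.067, -0.071], TCP at [214.799, 613.475, 246.716] pointing down, gripper open.
Joint ranges: [-2.7, 2.7], [-0.37, 2.16], [-1.27, 1.26], [0.24, 2.4], [-1.31, 4.45], [0.19, 1.91], [-2.76, 2.76]. Speed limits (rad/s): [2.39, 2.39, 3.14, 3.14, 3.14, 3.14, 3.14].

## Interface

Orientations are given as a rotation vector (axis times angle).
In Python, from station import robot, imaging, workorder gives the robot as it stands.
- The arm moves only by the tool move_arm, never from a script. Its argument "series" is a list of rows, each a list of 2 entries, a list of its own where there are three numbers: the shift along the tool's x, y, z scaled (see below), then the turn, a rotation vector about the tool's x, y, z scaled (see below). A call has 1 to 12 rows; each row is the pose to reach, as a shift and turn from the pose measured when the call began, along the tool's axes at that moment; what a row does not reach only later rows make up. The controller multiplies each number of a shift by 300 mm and each number of a turn by 30 degrees. A row lasts 1/8 s, in which the tool goes at most 62.5 mm and 10.7 degrees, less where a joint would pass 70% of its speed; a pose out of reach is approached as far as the arm can. A call with a number of a shift or a turn outside -1 to 1 is refused whole. A call with a gripper value outside its range is refused whole. "grip" is the closure, from -1 (fully open) to 1 (shut), set as the call begins (left out, the last holds). The fingers move at their own pace and stop on an object; "newtons" is the grip in N (left out, the last holds). Time passes only in rows, so rows that repeat a pose let the fingers close. It gives the time, the measured TCP pose, the force and the opening at its end, in the units of the state.
- robot.sense(): the state, without advancing time (a new reading comes with each control period).
- imaging.get_image(name): name is "side" or "top" or "wrist"; returns a dict with "color" (400x640x3 uint8, red, green, blue), "K" (3x3 intrinsics, pixels), "rvec" (rotation vector, rad) and "tvec" (3), from world to camera coordinates, as OpenCV has them; the wrist camera has in their place "hand_eye" (4x4, takes a point from camera to tool coordinates, whose origin is the TCP and whose axes are the flange's). Camera axes: x right, y down, z forward; pixel columns grow to the right and rows downward; lengths in mm; the calibration is good to about 2 mm. A picture is of the moment at which its call begins: read the wrist's pose just before it. There is no depth.
- workorder.finish_job(): hands the job in, once; it reports no verdict.
The state is a dict: "time_s": time; "joints": joint angles; "qd": joint speeds; "tau": joint torques, N m; "ee_pos": TCP position; "tcp_rot": TCP orientation; "ft_force": force on the tool from outside, world axes, zero at the start; "moment": the same for the moment, N m; "width": finger opening in mm.
Only numpy, scipy, OpenCV 4.12 (cv2) and the standard library are available. Lean on these libraries where they do the work, as an engineer would, in place of code of your own. Each camera call takes 0.05 s, during which the arm holds its last target. There are 200 camera calls.

## Task

Close the two-part plaster mould on the jig. First turn the cam by pushing its lever round with your fingertips until the cam's low point squarely faces the slide's roller (lever pointing straight forward, along the slide's travel), and only then push the slide forward from behind until its mould half is fully home, flush against the fixed half. Do not lift or tip the slide, leave the cam at its low point, and leave everything else where it stands.

Things in the scene. Friction and masses are not known exactly. Their poses are not given: they have to be found in the camera images.
- jig: Fixed jig (sizes in mm): plywood board 15 thick, over x -150..100, y -225..85. Origin: at table height under the middle of the fixed mould half's parting face (the plane x = 0). x = forward, the way the slide closes, away from the robot; y left; z up. The fixed plaster half (half octagon) covers x 0..55, y -60..60, up to z 99, its backing to x 67. Low rails at y +-64 (top z 22) guide the slide.
- slide: Loose slide (mm), about 0.65 kg, on the jig board between the rails (2 play each side): wooden sledge 124 wide with the other plaster half, x -55..0, top 99 above the table. Origin: middle of its underside, in its parting face; axes as the jig's. Home at jig x = 0 (faces touch); starts 36 to 50 short. Slides with 2 to 7 N, runs straight if pushed near the middle, stays where left.
- push_face (a point): (Sizes in mm.) Middle of the outer (robot-side) face of the upright wooden push plate at the back of the slide, 69 behind its parting face, 50 above the table. The plate is 76 wide and reaches from 23 to 85 above the table. Push here in the jig's +x.
- roller (a point): (mm) Top of the slide's steel follower roller (upright, radius 8), 37 above the table, at (-26, -115) in the slide's frame, on a flat steel arm that reaches out over the right-hand rail (25 to 37 above the table). Its line of travel runs straight to the cam's pivot.
- cam_pivot (a point): (mm) Top of the lever at the cam's upright pivot axis, 68 above the table, at (0, -115) in the jig's frame; its x axis points along the lever. The cam below is a round aluminium disc of radius 32 (22 to 40 above the table), its centre 16 off the pivot towards the lever's end: the rim lies 48 from the pivot on the lever's side (high point), 16 on the opposite side (low point).
- lever_end (a point): (mm) Outer end of the cam's lever at mid height (57 above the table), 85 from the pivot axis. The lever is a straight steel bar, 12 thick, 46 to 68 above the table, with free space for fingertips on both sides down to 42 above the table.
- cam (a joint): Cam angle in rad, anticlockwise from above. 0: lever straight forward (jig +x), low point facing the roller; within 0.35 counts as low. Starts at -2.5 to -1.5 (lever to the right or back right): turn it anticlockwise. It can overrun to a stop at 0.8. Stiff (0.2 N m, 3 N at 70 mm from the pivot), stays where left. Well off the low point the cam blocks the roller and the mould cannot close.
- cup: Bystander (mm): terracotta-coloured cup, 72 across, 75 high, left of the jig; origin at its underside. Leave it alone.
- slip_bottle: Bystander (mm): white plastic bottle, 60 across, 160 high, beyond the jig; origin at its underside. Leave it alone.
- jar: Bystander (mm): glass jar with steel lid, 56 across, 70 high, beyond the jig; origin at its underside. Leave it alone.
- cutter: Bystander (mm): ring-shaped plastic cutter, 60 across, 22 high, left of the jig; origin at its underside. Leave it alone.
- brush: Bystander (mm): long brush lying left of the jig; origin at its underside. Leave it alone.
- plug: Bystander (mm): plaster plug, 28 across, 20 high, standing on the jig's board near its far right corner; origin at its underside. Leave it alone.
- rolling_pin: Bystander (mm): wooden rolling pin, 240 long, 30 thick, lying right of the jig; origin at its underside. Leave it alone.
Things that resemble listed ones, but are neither listed nor needed, are in the scene too. What is shaped like the slide but purple or turquoise is not meant.

How it is judged:
By the outcome, as a careful person would: the job done as asked, in the order asked, and still so for the second after the job is handed in, with the robot touching nothing.
It also fails if it takes over 54 s, if anything falls off the work surface, if the arm or the gripper's body presses on something with over 40 N, if the wrist force passes 120 N, or if a joint passes its speed limit or range.

## Working session

There is one attempt and no reset: what is moved stays moved. The work goes in short steps, Python scripts to look and compute and a tool call to move; the robot and the scene stay as the last step left them, time stands still between calls to the robot, and variables do not carry over. Pictures are saved under pics/ and viewed, about 8 in all and at most 12, crops included, and the job is handed in when it is done.

Besides the shell and the picture viewer there is one more tool, called in YAML: its name, and indented under it one key for each argument. move_arm: Moves the arm, as the interface text tells. Its arguments: {"type":"object","properties":{"series":{"type":"array"},"grip":{"type":"number"},"newtons":{"type":"number"}},"required":["series"]}

```bash
mkdir -p pics; python3 - <<'E'
from station import robot, imaging
import cv2
for n in("top","side"):
    d=imaging.get_image(n); cv2.imwrite(f"pics/{n}1.png",d["color"][:,:,::-1]); print(n,d["K"],d["rvec"],d["tvec"])
print(robot.sense())
E
```

```text
top [[423.61781524   0.         321.17976448]
 [  0.         423.61781524 201.7483636 ]
 [  0.           0.           1.        ]] [ 2.13469119 -2.10091024  0.21462837] [ -37.39522682  507.46482327 1200.23675639]
side [[494.33270438   0.         316.28703623]
 [  0.         494.33270438 198.75932179]
 [  0.           0.           1.        ]] [ 0.31732129 -2.8132114   1.1890727 ] [ 499.97393838  130.0009789  1410.36790078]
{'time_s': 0.1, 'joints': array([-1.30020384,  0.53709356, -0.00443127,  1.53877665,  0.00257022,
        1.06730155, -0.07118591]), 'qd': array([-0.00194148, -0.00122192, -0.00167365, -0.00204702, -0.00087736,
       -0.00073991,  0.00055781]), 'tau': array([ 1.86316109e-03, -5.72081244e+01,  9.93493572e-01, -2.52229518e+01,
       -5.61983313e-02,  1.35772373e-02,  6.11138898e-05]), 'ee_pos': array([214.6269271 , 612.96200294, 245.92378911]), 'tcp_rot': array([-5.26406085e-01, -3.09700241e+00,  2.45691472e-03]), 'ft_force': array([-0.42526258, -0.14175907,  1.07982567]), 'moment': array([-0.05552267,  0.023145  ,  0.02812511]), 'width': 87.97879551961044}
```

View pics/top1.png

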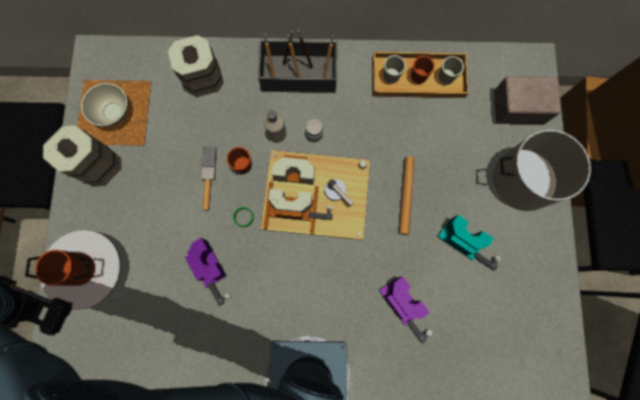

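View pics/side1.png

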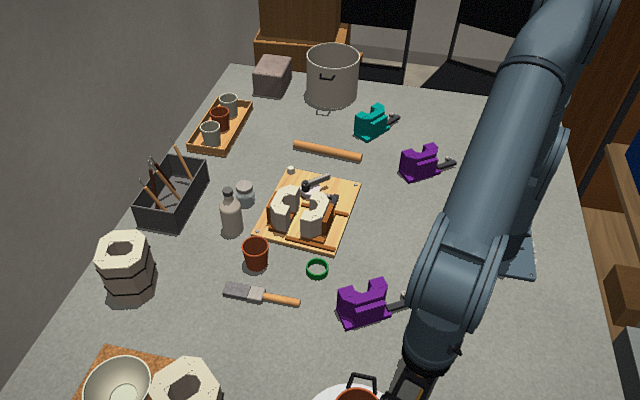

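The top view shows the board around (262..369, 152..238), the slide short of the fixed half, and the lever from about (333,182) to (351,206), pointing back right. The purple and turquoise decoys stand apart. Next I measure the board and zoom in.

```bash
cat > h.py <<'E'
import numpy as np, cv2
from station import robot, imaging
from scipy.spatial.transform import Rotation as R
def ray(d,uv,z):
    M=R.from_rotvec(d["rvec"]).as_matrix(); c=-M.T@d["tvec"]
    v=M.T@np.linalg.inv(d["K"])@np.array([*uv,1.]); return c+v*(z-c[2])/v[2]
def proj(d,p):
    return cv2.projectPoints(np.array(p,float).reshape(-1,3),d["rvec"],d["tvec"],d["K"],None)[0][:,0]
E
python3 - <<'E'
from h import *
d=imaging.get_image("top"); im=d["color"]
hsv=cv2.cvtColor(im,cv2.COLOR_RGB2HSV)
m=((hsv[...,0]>8)&(hsv[...,0]<32)&(hsv[...,1]>60)&(hsv[...,2]>90)).astype(np.uint8)*255
m[:, :255]=0; m[:,380:]=0; m[:140]=0; m[250:]=0
m=cv2.morphologyEx(m,cv2.MORPH_OPEN,np.ones((3,3)))
cs=cv2.findContours(m,0,2)[0]; c=cv2.convexHull(max(cs,key=cv2.contourArea))
r=cv2.minAreaRect(c); print(r)
P=np.array([ray(d,p,15) for p in cv2.boxPoints(r)]); print(P.round(1))
ctr=P.mean(0); print("centre",ctr)
e=[(P[(i+1)%4]-P[i])[:2] for i in range(4)]; print([np.linalg.norm(x).round(1) for x in e],[np.degrees(np.arctan2(x[1],x[0])).round(2) for x in e])
crop=im[140:250,250:385]; cv2.imwrite("pics/crop.png",cv2.resize(crop,None,fx=5.8,fy=5.4,interpolation=cv2.INTER_CUBIC)[:,:,::-1])
E
```

```text
((315.5364990234375, 194.31411743164062), (104.1682357788086, 81.39322662353516), 5.90614128112793)
[[ 427.5  154.1   15. ]
 [ 681.9  139.3   15. ]
 [ 652.5 -183.5   15. ]
 [ 400.3 -156.5   15. ]]
centre [540.55771159 -11.65397368  15.        ]
[np.float64(254.8), np.float64(324.1), np.float64(253.7), np.float64(311.8)] [np.float64(-3.34), np.float64(-95.2), np.float64(173.88), np.float64(84.99)]
```

View pics/crop.png

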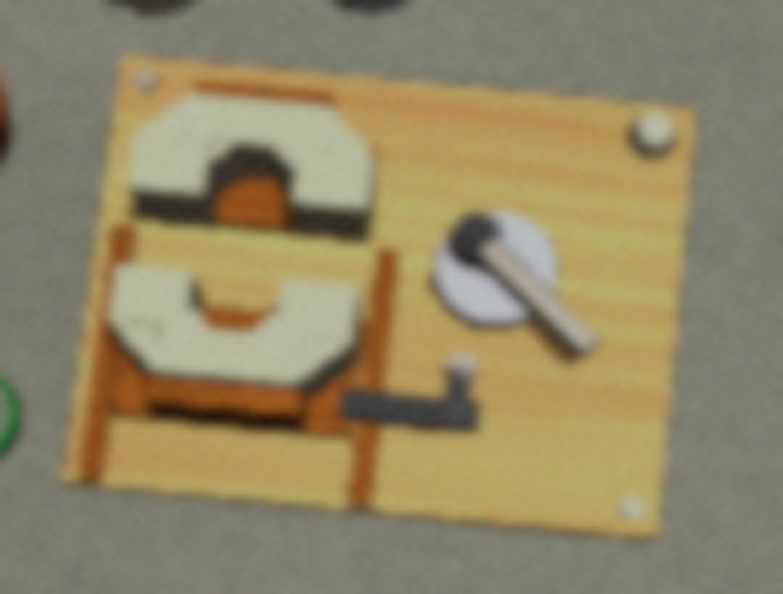

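The crop shows the board corners at (122,57), (695,107), (658,535) and (65,485). The pivot is at (473,238), the lever end at (585,347), and the roller at (461,362), ahead of its arm. Parting-face top edges: fixed (133,195)–(367,212), slide (115,266)–(360,285).

```bash
python3 - <<'E'
from h import *
d=imaging.get_image("top")
px=lambda u,v:((u+.5)/5.8-.5+250,(v+.5)/5.4-.5+140)
W=np.array([ray(d,px(*p),15)[:2] for p in[(122,57),(695,107),(658,535),(65,485)]])
J=np.array([(100,85),(100,-225),(-150,-225),(-150,85)],float)
M=cv2.estimateAffinePartial2D(J,W)[0]; 
a=J-J.mean(0);b=W-W.mean(0); yaw=np.arctan2((a[:,0]*b[:,1]-a[:,1]*b[:,0]).sum(),(a*b).sum())
Rm=np.array([[np.cos(yaw),-np.sin(yaw)],[np.sin(yaw),np.cos(yaw)]]); t=W.mean(0)-Rm@J.mean(0)
print("jig",t,np.degrees(yaw),"res",(W-(J@Rm.T+t)).round(1))
for n,p,z in[("piv",(473,238),68),("lev",(585,347),68),("roller",(461,362),37),("fixL",(133,195),99),("fixR",(367,212),99),("slL",(115,266),99),("slR",(360,285),99)]:
    w=ray(d,px(*p),z)[:2]; print(n,w.round(1),"jig",(Rm.T@(w-t)).round(1))
s=robot.sense(); print(R.from_rotvec(s["tcp_rot"]).as_matrix().round(3))
E
```

```text
jig [570.63510435  54.78573031] -4.536419180003784 res [[-0.5 -1. ]
 [-0.8  0.5]
 [ 1.4  1.5]
 [-0.2 -1. ]]
piv [559.2 -57.7] jig [  -2.5 -113. ]
lev [ 499.7 -114.5] jig [ -57.3 -174.4]
roller [496.3 -53. ] jig [ -65.5 -113.4]
fixL [572.3 111.7] jig [-2.9 56.8]
fixR [564.9  -4.3] jig [ -1.1 -59.4]
slL [533.4 119. ] jig [-42.2  61.1]
slR [525.1  -1.7] jig [-40.9 -59.9]
[[-0.944  0.33  -0.   ]
 [ 0.33   0.944 -0.001]
 [-0.    -0.001 -1.   ]]
```

Jig at about (569.5, 55.5) with yaw −4.5°, cam at about −2.3 rad, slide about 40 mm short. I'm starting the approach with the fingers shut, turning the tool as it goes.

move_arm:
  series:
    - [[-0.9, -0.508, 0], [0, 0, 1]]
    - [[-0.9, -0.508, 0], [0, 0, 1]]
    - [[-0.9, -0.508, 0], [0, 0, 1]]
    - [[-0.9, -0.508, 0], [0, 0, 1]]
    - [[-0.9, -0.508, 0], [0, 0, 1]]
    - [[-0.9, -0.508, 0], [0, 0, 1]]
    - [[-0.9, -0.508, 0], [0, 0, 1]]
  grip: 1

```text
time_s: 1.08
ee_pos: [418.7, 380.6, 246.3]
tcp_rot: [-1.31, -2.855, 0.001]
ft_force: [-0.2, 0.4, 0.5]
width: 20.3
```

```bash
cat >> h.py <<'E'
O=np.array([569.5,55.5]); YAW=np.radians(-4.5)
c,s_=np.cos(YAW),np.sin(YAW); RJ=np.array([[c,-s_],[s_,c]])
def j2w(p): return O+RJ@np.array(p[:2],float)
def w2j(p): return RJ.T@(np.array(p[:2])-O)
def show(rows,jig=True):
    """rows: (x,y,z, jig angle deg of tool y) -> normalised shift/turn from the present pose"""
    s=robot.sense(); R0=R.from_rotvec(s["tcp_rot"]); print("now jig",w2j(s["ee_pos"]).round(1),s["ee_pos"].round(1),"f",s["ft_force"].round(1),"t",s["time_s"],"w",s["width"])
    y=R0.as_matrix()[:,1]; print("yang jig",np.degrees(np.arctan2(y[1],y[0])-YAW).round(1), "j",s["joints"].round(2))
    for x,yy,z,a in rows:
        w=np.r_[j2w((x,yy)),z]; th=np.radians(a)+YAW
        Y=np.array([np.cos(th),np.sin(th),0]); Z=np.array([0,0,-1.]); T=np.c_[np.cross(Y,Z),Y,Z]
        print((R0.inv().apply(w-s["ee_pos"])/300).round(3).tolist(),(np.degrees((R0.inv()*R.from_matrix(T)).as_rotvec())/30).round(3).tolist())
E
python3 - <<'E'
from h import *
show([(-75,60,250,15),(-75,-148,200,-42)])
E
```

```text
now jig [-175.9  312.3] [418.7 380.6 246.3] f [-0.2  0.4  0.5] t 1.075 w 20.322895047317758
yang jig 45.2 j [-0.96  0.4   0.18  1.77 -0.08  0.98 -0.03]
[-0.831, -0.36, -0.012] [-0.002, 0.0, 1.007]
[-1.32, -0.852, 0.155] [-0.002, 0.001, 2.907]
```

move_arm:
  series:
    - [[-0.83, -0.36, 0], [0, 0, 1]]
    - [[-0.83, -0.36, 0], [0, 0, 1]]
    - [[-0.83, -0.36, 0], [0, 0, 1]]
    - [[-0.83, -0.36, 0], [0, 0, 1]]
    - [[-0.83, -0.36, 0], [0, 0, 1]]
    - [[-0.83, -0.36, 0], [0, 0, 1]]

```text
time_s: 1.82
ee_pos: [499.2, 121.8, 246.3]
tcp_rot: [-2.005, -2.418, 0.001]
ft_force: [-1.1, 0.2, 0.3]
width: 0.2
```

```bash
python3 - <<'E'
from h import *
show([(-85,-90,200,-15),(-75,-148,150,-42)])
E
```

```text
now jig [-75.3  60.5] [499.2 121.8 246.3] f [-1.1  0.2  0.3] t 1.825 w 0.19900579763591683
yang jig 15.2 j [-0.64  0.32  0.39  1.91 -0.15  0.94  0.  ]
[-0.476, -0.163, 0.155] [-0.002, 0.001, 1.006]
[-0.671, -0.181, 0.321] [-0.002, 0.001, 1.906]
```

move_arm:
  series:
    - [[-0.476, -0.163, 0.155], [0, 0, 1]]
    - [[-0.476, -0.163, 0.155], [0, 0, 1]]
    - [[-0.476, -0.163, 0.155], [0, 0, 1]]
    - [[-0.476, -0.163, 0.155], [0, 0, 1]]

```text
time_s: 2.33
ee_pos: [476.9, -27.1, 199.3]
tcp_rot: [-2.562, -1.816, 0.004]
ft_force: [-0.5, 1.4, 0.6]
width: 0.1
```

```bash
python3 - <<'E'
from h import *
show([(-80,-150,180,-42)])
s=robot.sense(); d=imaging.get_image("wrist"); cv2.imwrite("pics/w1.png",d["color"][:,:,::-1])
T=np.eye(4);T[:3,:3]=R.from_rotvec(s["tcp_rot"]).as_matrix();T[:3,3]=s["ee_pos"]
C=T@d["hand_eye"]; np.savez("w1.npz",C=C,K=d["K"])
# predicted pixels of pivot top, lever end top
Ci=np.linalg.inv(C)
for n,p,z in[("piv",(0,-115),68),("lev",(-57,-176),68),("roller",(-66,-115),37)]:
    q=d["K"]@(Ci@np.r_[j2w(p),z,1])[:3]; print(n,(q[:2]/q[2]).round(1))
E
```

```text
now jig [-85.8 -89.6] [476.9 -27.1 199.3] f [-0.5  1.4  0.6] t 2.325 w 0.09033313484358482
yang jig -14.8 j [-0.48  0.34  0.54  2.05 -0.24  0.81 -0.14]
[-0.19, 0.07, 0.064] [-0.004, 0.003, 0.905]
piv [417.7 194.1]
lev [370.7 264.1]
roller [345.5 200.4]
```

View pics/w1.png

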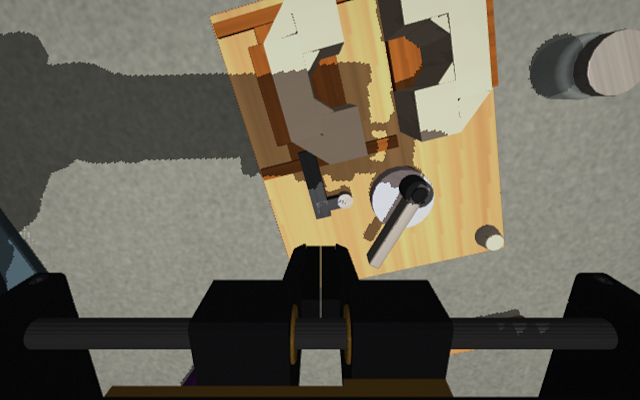

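The wrist view agrees with the model to about 2 mm: pivot at (418,190), lever end at (373,265), roller at (345,200). Next I go over the start point on the clockwise side of the lever and descend.

```bash
python3 - <<'E'
from h import *
show([(-69,-147,150,-42),(-69,-147,54,-42)])
E
```

```text
now jig [-85.2 -87.9] [477.7 -25.5 199.6] f [ 0.1 -0.9  0.2] t 2.375 w 0.649647882717919
yang jig -14.6 j [-0.48  0.34  0.53  2.05 -0.24  0.81 -0.14]
[-0.177, 0.102, 0.165] [-0.003, 0.001, 0.913]
[-0.177, 0.103, 0.485] [-0.003, 0.001, 0.913]
```

move_arm:
  series:
    - [[-0.177, 0.102, 0.16], [0, 0, 0.91]]
    - [[-0.177, 0.102, 0.16], [0, 0, 0.91]]
    - [[-0.177, 0.102, 0.16], [0, 0, 0.91]]
    - [[-0.177, 0.102, 0.26], [0, 0, 0.91]]
    - [[-0.177, 0.102, 0.36], [0, 0, 0.91]]
    - [[-0.177, 0.102, 0.43], [0, 0, 0.91]]
    - [[-0.177, 0.102, 0.485], [0, 0, 0.91]]
    - [[-0.177, 0.102, 0.485], [0, 0, 0.91]]

```text
time_s: 3.38
ee_pos: [488.9, -83.8, 53.3]
tcp_rot: [-2.913, -1.17, 0.004]
ft_force: [0.9, 0.4, 0.5]
width: 0.4
```

```bash
cat >> h.py <<'E'
def arc(ths,off,z=54,r=70,ya=None):
    L=[]
    for t in ths:
        a=np.radians(t); L.append((r*np.cos(a)+off*np.sin(a),-115+r*np.sin(a)-off*np.cos(a),z,t+90))
    show(L)
E
python3 - <<'E'
from h import *
arc(range(-128,-99,4),24)
E
```

```text
now jig [ -69.4 -145.2] [488.9 -83.8  53.3] f [0.9 0.4 0.5] t 3.375 w 0.39649300528217857
yang jig -41.7 j [-0.28  0.65  0.47  2.07 -0.55  0.55 -0.22]
[-0.009, 0.041, -0.002] [-0.006, 0.002, -0.124]
[-0.013, 0.058, -0.002] [-0.006, 0.002, -0.257]
[-0.016, 0.075, -0.002] [-0.006, 0.002, -0.391]
[-0.017, 0.092, -0.003] [-0.006, 0.001, -0.524]
[-0.018, 0.109, -0.003] [-0.006, 0.001, -0.657]
[-0.017, 0.126, -0.003] [-0.006, 0.001, -0.791]
[-0.015, 0.143, -0.003] [-0.007, 0.001, -0.924]
[-0.011, 0.16, -0.003] [-0.007, 0.001, -1.057]
```

move_arm:
  series:
    - [[-0.009, 0.041, 0], [0, 0, -0.124]]
    - [[-0.013, 0.058, 0], [0, 0, -0.257]]
    - [[-0.016, 0.075, 0], [0, 0, -0.39]]
    - [[-0.017, 0.092, 0], [0, 0, -0.524]]
    - [[-0.018, 0.109, 0], [0, 0, -0.657]]
    - [[-0.017, 0.126, 0], [0, 0, -0.79]]
    - [[-0.015, 0.143, 0], [0, 0, -0.924]]
    - [[-0.011, 0.16, 0], [0, 0, -1]]

```text
time_s: 4.38
ee_pos: [519.8, -119.9, 53.7]
tcp_rot: [-2.507, -1.886, 0.002]
ft_force: [-2.7, 2.2, 1.0]
width: 0.5
```

```bash
python3 - <<'E'
from h import *
arc(range(-96,-70,5),24)
d=imaging.get_image("top"); cv2.imwrite("pics/t2.png",cv2.resize(d["color"][140:250,250:385],None,fx=5.8,fy=5.4,interpolation=cv2.INTER_CUBIC)[:,:,::-1])
E
```

```text
now jig [ -35.8 -178.8] [ 519.8 -119.9   53.7] f [-2.7  2.2  1. ] t 4.375 w 0.5149678075986459
yang jig -11.6 j [-0.12  0.66  0.34  1.97 -0.39  0.57  0.21]
[-0.008, 0.017, -0.001] [-0.008, -0.003, -0.186]
[-0.012, 0.038, -0.001] [-0.008, -0.003, -0.353]
[-0.014, 0.06, -0.001] [-0.007, -0.004, -0.519]
[-0.014, 0.081, -0.001] [-0.007, -0.004, -0.686]
[-0.013, 0.103, -0.001] [-0.007, -0.004, -0.853]
[-0.009, 0.124, -0.001] [-0.007, -0.005, -1.019]
```

View pics/t2.png

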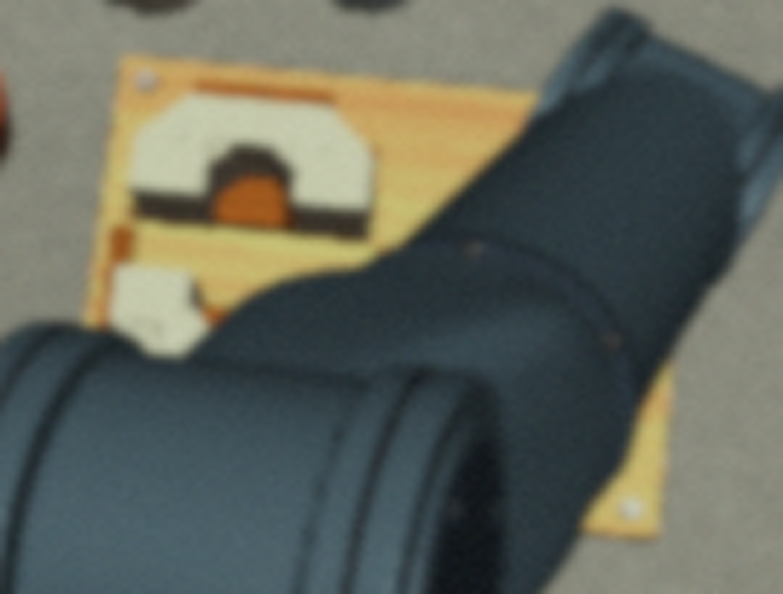

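The arm hides the cam from above, but a reaction of about 3.5 N matches the lever's stiffness. I continue the arc.

move_arm:
  series:
    - [[-0.008, 0.017, 0], [0, 0, -0.186]]
    - [[-0.012, 0.038, 0], [0, 0, -0.353]]
    - [[-0.014, 0.06, 0], [0, 0, -0.519]]
    - [[-0.014, 0.081, 0], [0, 0, -0.686]]
    - [[-0.013, 0.103, 0], [0, 0, -0.853]]
    - [[-0.009, 0.124, 0], [0, 0, -1]]

```text
time_s: 5.18
ee_pos: [555.4, -133.2, 53.8]
tcp_rot: [-1.93, -2.474, 0.001]
ft_force: [-3.3, 0.1, -0.6]
width: 0.3
```

```bash
python3 - <<'E'
from h import *
arc(range(-66,-40,5),24)
E
```

```text
now jig [   0.8 -189.2] [ 555.4 -133.2   53.8] f [-3.3  0.1 -0.6] t 5.175 w 0.33360749396283734
yang jig 18.6 j [ 0.    0.69  0.21  1.87 -0.23  0.61  0.6 ]
[-0.005, 0.019, -0.001] [-0.005, -0.005, -0.18]
[-0.009, 0.04, -0.001] [-0.005, -0.006, -0.347]
[-0.011, 0.061, -0.001] [-0.005, -0.006, -0.513]
[-0.011, 0.083, -0.001] [-0.004, -0.006, -0.68]
[-0.01, 0.104, -0.001] [-0.004, -0.006, -0.847]
[-0.007, 0.126, -0.001] [-0.004, -0.007, -1.013]
```

move_arm:
  series:
    - [[-0.005, 0.019, 0], [0, 0, -0.18]]
    - [[-0.009, 0.04, 0], [0, 0, -0.347]]
    - [[-0.011, 0.061, 0], [0, 0, -0.513]]
    - [[-0.011, 0.083, 0], [0, 0, -0.68]]
    - [[-0.01, 0.104, 0], [0, 0, -0.847]]
    - [[-0.007, 0.126, 0], [0, 0, -1]]

```text
time_s: 5.92
ee_pos: [592.5, -126.9, 53.9]
tcp_rot: [-1.222, -2.89, 0.001]
ft_force: [-1.8, -1.1, 0.2]
width: 0.3
```

```bash
python3 - <<'E'
from h import *
arc(range(-36,-10,5),24)
E
```

```text
now jig [  37.2 -180.1] [ 592.5 -126.9   53.9] f [-1.8 -1.1  0.2] t 5.925 w 0.3303304708525769
yang jig 48.7 j [ 0.08  0.72  0.08  1.77 -0.09  0.66  0.98]
[-0.003, 0.023, -0.0] [-0.004, -0.006, -0.178]
[-0.008, 0.044, -0.0] [-0.004, -0.007, -0.344]
[-0.01, 0.065, -0.0] [-0.004, -0.007, -0.511]
[-0.01, 0.087, -0.001] [-0.003, -0.007, -0.678]
[-0.009, 0.108, -0.001] [-0.003, -0.007, -0.844]
[-0.005, 0.13, -0.001] [-0.003, -0.007, -1.011]
```

move_arm:
  series:
    - [[-0.003, 0.023, 0], [0, 0, -0.178]]
    - [[-0.008, 0.044, 0], [0, 0, -0.344]]
    - [[-0.01, 0.065, 0], [0, 0, -0.511]]
    - [[-0.01, 0.087, 0], [0, 0, -0.678]]
    - [[-0.009, 0.108, 0], [0, 0, -0.844]]
    - [[-0.005, 0.13, 0], [0, 0, -1]]

```text
time_s: 6.68
ee_pos: [621.9, -102.4, 54.1]
tcp_rot: [-0.431, -3.109, 0.003]
ft_force: [-0.6, -2.3, -1.5]
width: 0.3
```

```bash
python3 - <<'E'
from h import *
arc([-8,-5,-3,0,0,3],24)
a=imaging.get_image("side")
p=proj(a,[[*j2w((0,-115)),68],[*j2w((85,-115)),68]]).round();print(p)
x,y=p[0].astype(int); cr=a["color"][y-60:y+60,x-80:x+80]; print(x-80,y-60)
cv2.imwrite("pics/s3.png",cv2.resize(cr,None,fx=5,fy=5,interpolation=cv2.INTER_CUBIC)[:,:,::-1])
E
```

```text
now jig [  64.6 -153.3] [ 621.9 -102.4   54.1] f [-0.6 -2.3 -1.5] t 6.675 w 0.2524720823849872
yang jig 78.7 j [ 0.13  0.75 -0.05  1.69  0.05  0.7   1.34]
[-0.001, 0.017, 0.0] [-0.004, -0.005, -0.109]
[-0.004, 0.029, 0.0] [-0.004, -0.005, -0.209]
[-0.006, 0.038, 0.0] [-0.004, -0.005, -0.276]
[-0.008, 0.05, 0.0] [-0.004, -0.005, -0.376]
[-0.008, 0.05, 0.0] [-0.004, -0.005, -0.376]
[-0.01, 0.063, 0.0] [-0.004, -0.005, -0.476]
[[305. 182.]
 [279. 176.]]
225 122
```

View pics/s3.png

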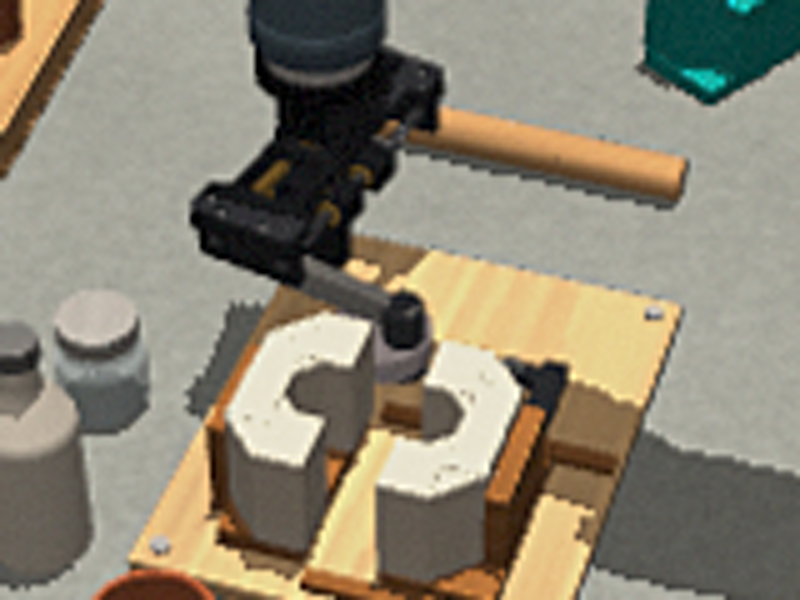

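The side view shows the gripper holding the lever almost forward (lever from (400,310) to (305,265) in the crop). I finish the last few degrees, then back off to the right and rise.

move_arm:
  series:
    - [[-0.001, 0.017, 0], [0, 0, -0.109]]
    - [[-0.004, 0.029, 0], [0, 0, -0.209]]
    - [[-0.006, 0.038, 0], [0, 0, -0.276]]
    - [[-0.008, 0.05, 0], [0, 0, -0.376]]
    - [[-0.008, 0.05, 0], [0, 0, -0.376]]
    - [[-0.008, 0.0, 0], [0, 0, -0.376]]
    - [[-0.008, 0.0, -0.15], [0, 0, -0.376]]
    - [[-0.008, 0.0, -0.35], [0, 0, -0.376]]
    - [[-0.008, 0.0, -0.5], [0, 0, -0.376]]
    - [[-0.008, 0.0, -0.5], [0, 0, -0.376]]

```text
time_s: 7.98
ee_pos: [627.0, -102.6, 208.2]
tcp_rot: [0.118, 3.135, -0.002]
ft_force: [1.1, 0.2, -0.9]
width: 0.3
```

```bash
python3 - <<'E'
from h import *
show([(-160,-40,200,90)])
a=imaging.get_image("side"); x,y=305,182
cv2.imwrite("pics/s4.png",cv2.resize(a["color"][y-60:y+60,x-80:x+80],None,fx=5,fy=5,interpolation=cv2.INTER_CUBIC)[:,:,::-1])
for t in(-20,0,20): print(t,((proj(a,[[*j2w((0,-115)),68],[*j2w((85*np.cos(np.radians(t)),-115+85*np.sin(np.radians(t)))),68]])-[225,122])*5).round())
E
```

```text
now jig [  69.8 -153.1] [ 627.  -102.6  208.2] f [ 1.1  0.2 -0.9] t 7.975 w 0.2693325216571532
yang jig 90.2 j [ 0.17  0.55 -0.12  1.61  0.08  0.98  1.53]
[0.765, 0.379, 0.024] [-0.002, 0.008, 0.006]
-20 [[401. 302.]
 [292. 244.]]
0 [[401. 302.]
 [268. 272.]]
20 [[401. 302.]
 [259. 305.]]
```

View pics/s4.png

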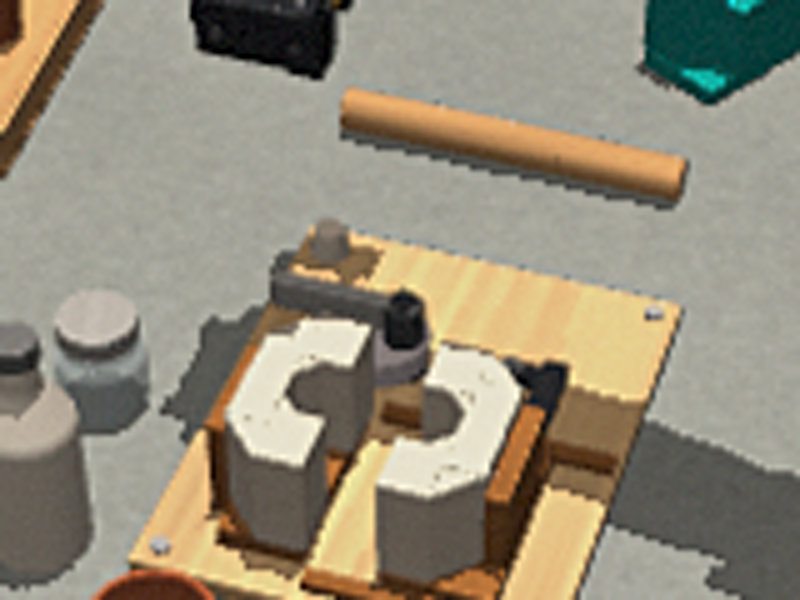

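The lever now lies from (402,300) to about (275,272) in the crop. The prediction for 0° is (268,272), so the cam is at 0 within a few degrees. Nothing else moved. Now I go behind the slide, high.

```bash
python3 - <<'E'
from h import *
show([(-140,0,200,90),(-140,0,50,90)])
E
```

```text
now jig [  68.2 -153. ] [ 625.5 -102.4  205.6] f [-1.3  0.1 -0.4] t 8.025 w 0.7319236148349841
yang jig 90.2 j [ 0.17  0.56 -0.12  1.61  0.08  0.98  1.53]
[0.692, 0.512, 0.018] [-0.002, -0.0, 0.006]
[0.692, 0.513, 0.518] [-0.002, -0.0, 0.006]
```

move_arm:
  series:
    - [[0.692, 0.512, 0], [0, 0, 0]]
    - [[0.692, 0.512, 0], [0, 0, 0]]
    - [[0.692, 0.512, 0], [0, 0, 0]]
    - [[0.692, 0.512, 0], [0, 0, 0]]
    - [[0.692, 0.512, 0], [0, 0, 0]]
    - [[0.692, 0.512, 0], [0, 0, 0]]
    - [[0.692, 0.512, 0.1], [0, 0, 0]]
    - [[0.692, 0.512, 0.2], [0, 0, 0]]
    - [[0.692, 0.512, 0.25], [0, 0, 0]]
    - [[0.692, 0.512, 0.25], [0, 0, 0]]

```text
time_s: 9.28
ee_pos: [429.9, 65.5, 129.6]
tcp_rot: [-0.12, -3.137, 0.002]
ft_force: [0.6, 0.2, 1.1]
width: 0.3
```

```bash
python3 - <<'E'
from h import *
show([(-140,0,50,90)])
E
```

```text
now jig [-139.9   -1. ] [429.9  65.5 129.6] f [0.6 0.2 1.1] t 9.275 w 0.2996135503112725
yang jig 90.1 j [-0.09  0.38 -0.19  2.17  0.12  0.61  1.12]
[-0.0, 0.004, 0.265] [-0.003, -0.004, 0.004]
```

move_arm:
  series:
    - [[0, 0.004, 0.1], [0, 0, 0]]
    - [[0, 0.004, 0.18], [0, 0, 0]]
    - [[0, 0.004, 0.24], [0, 0, 0]]
    - [[0, 0.004, 0.265], [0, 0, 0]]
    - [[0, 0.004, 0.265], [0, 0, 0]]

```text
time_s: 9.9
ee_pos: [430.3, 66.5, 50.4]
tcp_rot: [-0.121, -3.137, 0.002]
ft_force: [0.1, -0.2, 0.3]
width: 0.7
```

```bash
python3 - <<'E'
from h import *
show([(x,0,50,90) for x in(-125,-119,-110,-100,-90)])
E
```

```text
now jig [-139.6    0. ] [430.3  66.5  50.4] f [ 0.1 -0.2  0.3] t 9.9 w 0.7368948630970101
yang jig 90.1 j [-0.14  0.54 -0.14  2.19  0.18  0.42  1.06]
[-0.049, -0.0, 0.001] [-0.003, -0.003, 0.003]
[-0.069, -0.0, 0.001] [-0.003, -0.003, 0.003]
[-0.099, -0.0, 0.001] [-0.003, -0.003, 0.003]
[-0.132, -0.0, 0.001] [-0.003, -0.003, 0.003]
[-0.165, -0.0, 0.001] [-0.003, -0.003, 0.003]
```

move_arm:
  series:
    - [[-0.03, 0, 0], [0, 0, 0]]
    - [[-0.045, 0, 0], [0, 0, 0]]
    - [[-0.06, 0, 0], [0, 0, 0]]
    - [[-0.072, 0, 0], [0, 0, 0]]
    - [[-0.084, 0, 0], [0, 0, 0]]
    - [[-0.096, 0, 0], [0, 0, 0]]
    - [[-0.108, 0, 0], [0, 0, 0]]
    - [[-0.12, 0, 0], [0, 0, 0]]
    - [[-0.132, 0, 0], [0, 0, 0]]
    - [[-0.144, 0, 0], [0, 0, 0]]
    - [[-0.156, 0, 0], [0, 0, 0]]
    - [[-0.168, 0, 0], [0, 0, 0]]

```text
time_s: 11.4
ee_pos: [475.7, 62.4, 49.7]
tcp_rot: [-0.119, -3.128, 0.006]
ft_force: [-12.7, 0.6, 10.7]
width: 0.5
```

```bash
python3 - <<'E'
from h import *
show([(x,0,50,90) for x in(-82,-80,-78,-76,-74)])
a=imaging.get_image("side"); x,y=305,182
cv2.imwrite("pics/s5.png",cv2.resize(a["color"][y-60:y+60,x-80:x+80],None,fx=5,fy=5,interpolation=cv2.INTER_CUBIC)[:,:,::-1])
E
```

```text
now jig [-94.   -0.5] [475.7  62.4  49.7] f [-12.7   0.6  10.7] t 11.4 w 0.4807412048076431
yang jig 90.1 j [-0.1   0.59 -0.15  2.08  0.18  0.49  1.11]
[-0.04, 0.002, -0.002] [-0.008, -0.021, 0.005]
[-0.047, 0.002, -0.002] [-0.008, -0.021, 0.005]
[-0.053, 0.002, -0.002] [-0.008, -0.021, 0.005]
[-0.06, 0.001, -0.002] [-0.008, -0.021, 0.005]
[-0.067, 0.001, -0.002] [-0.008, -0.021, 0.005]
```

View pics/s5.png

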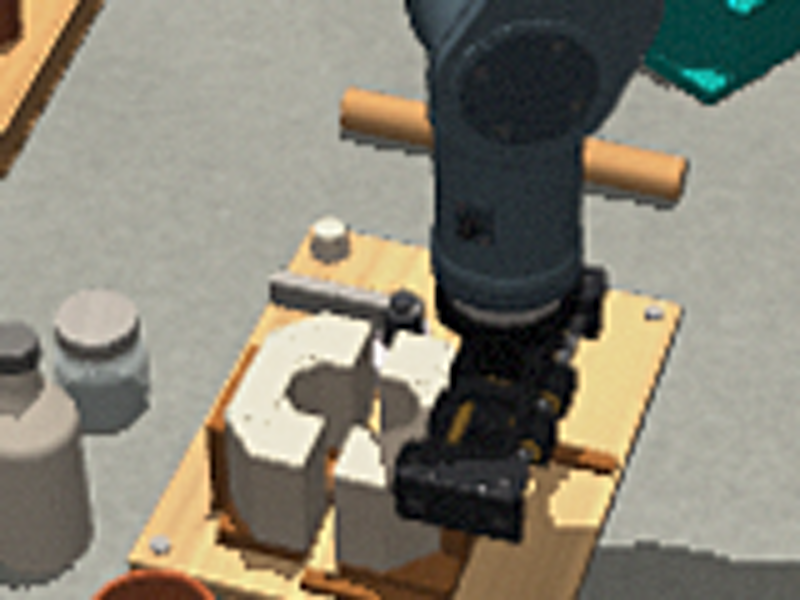

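The halves are about 10 mm apart, but the tool feels 10.7 N upward, so something on it is pressing down on the slide. I back off straight, take a reading, then push a bit higher.

move_arm:
  series:
    - [[0.01, 0, 0], [0, 0, 0]]
    - [[0.03, 0, 0], [0, 0, 0]]
    - [[0.04, 0, 0], [0, 0, 0]]
    - [[0.04, 0, 0], [0, 0, 0]]

```text
time_s: 11.95
ee_pos: [464.6, 63.3, 49.9]
tcp_rot: [-0.119, -3.13, 0.005]
ft_force: [-0.0, -0.1, -0.1]
width: 0.3
```

```bash
python3 - <<'E'
from h import *
s=robot.sense(); print(s["moment"],s["tau"].round(1))
show([(-106,0,57,90)])
a=imaging.get_image("side"); x,y=305,182
cr=a["color"][y-50:y+70,x-60:x+100]
cv2.imwrite("pics/s6.png",cv2.resize(cr,None,fx=5,fy=5,interpolation=cv2.INTER_CUBIC)[:,:,::-1])
E
```

```text
[ 0.03388195 -0.0235454  -0.00279057] [ -0.1 -46.9  -0.9 -12.4  -0.    0.1  -0. ]
now jig [-105.2   -0.5] [464.6  63.3  49.9] f [-0.  -0.1 -0.1] t 11.95 w 0.2885084699342865
yang jig 90.1 j [-0.11  0.58 -0.15  2.11  0.18  0.48  1.1 ]
[0.003, 0.001, -0.024] [-0.007, -0.018, 0.005]
```

View pics/s6.png

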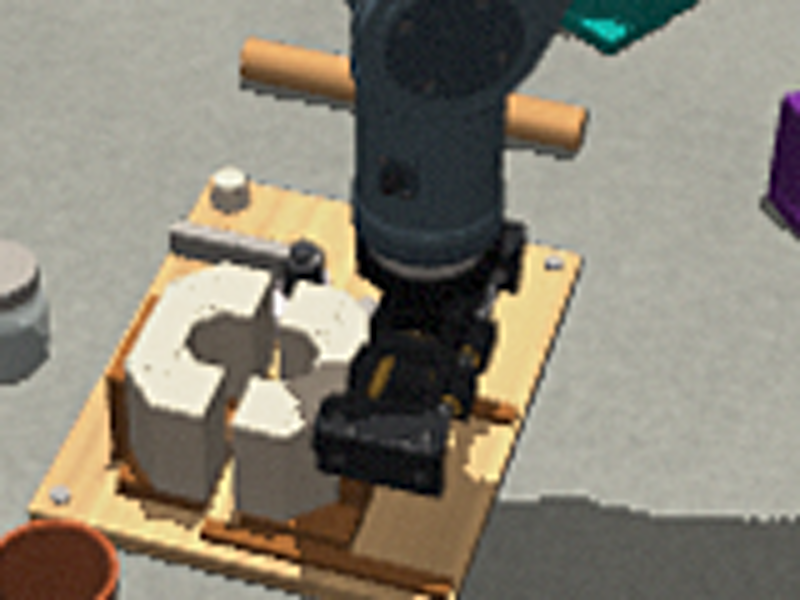

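The slide stands level and straight. I raise 7 mm, correct the small tilt, and push on slowly.

move_arm:
  series:
    - [[0, 0, -0.024], [-0.007, -0.018, 0]]
    - [[0, 0, -0.024], [-0.007, -0.018, 0]]
    - [[-0.015, 0, -0.024], [-0.007, -0.018, 0]]
    - [[-0.025, 0, -0.024], [-0.007, -0.018, 0]]
    - [[-0.033, 0, -0.024], [-0.007, -0.018, 0]]
    - [[-0.039, 0, -0.024], [-0.007, -0.018, 0]]
    - [[-0.045, 0, -0.024], [-0.007, -0.018, 0]]
    - [[-0.051, 0, -0.024], [-0.007, -0.018, 0]]
    - [[-0.057, 0, -0.024], [-0.007, -0.018, 0]]
    - [[-0.063, 0, -0.024], [-0.007, -0.018, 0]]

```text
time_s: 13.25
ee_pos: [479.2, 61.9, 56.3]
tcp_rot: [-0.118, -3.131, 0.003]
ft_force: [-11.4, 1.2, 9.6]
width: 0.5
```

```bash
python3 - <<'E'
from h import *
s=robot.sense(); print(s["moment"])
show([(x,0,57,90) for x in(-84,-80,-78,-76)])
E
```

```text
[0.22437103 2.06326208 0.05330503]
now jig [-90.5  -0.7] [479.2  61.9  56.3] f [-11.4   1.2   9.6] t 13.25 w 0.4889629094356725
yang jig 90.2 j [-0.1   0.58 -0.15  2.07  0.17  0.51  1.12]
[-0.022, 0.002, -0.003] [-0.004, -0.016, 0.006]
[-0.035, 0.002, -0.003] [-0.004, -0.016, 0.006]
[-0.042, 0.002, -0.003] [-0.004, -0.016, 0.006]
[-0.048, 0.002, -0.003] [-0.004, -0.016, 0.006]
```

The vertical part is just pad friction on the plate: the arm sags about 0.5 mm under load and presses the slide down, which is harmless. I continue to home in small steps.

move_arm:
  series:
    - [[-0.008, 0, -0.001], [0, 0, 0]]
    - [[-0.014, 0, -0.001], [0, 0, 0]]
    - [[-0.02, 0, -0.001], [0, 0, 0]]
    - [[-0.026, 0, -0.001], [0, 0, 0]]
    - [[-0.03, 0, -0.001], [0, 0, 0]]
    - [[-0.03, 0, -0.001], [0, 0, 0]]

```text
time_s: 14.0
ee_pos: [484.4, 61.1, 55.9]
tcp_rot: [-0.116, -3.124, 0.005]
ft_force: [-9.6, 0.6, 6.9]
width: 0.4
```

```bash
python3 - <<'E'
from h import *
show([(x,0,57,90) for x in(-80,-78,-76)])
E
```

```text
now jig [-85.2  -1. ] [484.4  61.1  55.9] f [-9.6  0.6  6.9] t 14.0 w 0.432482477857084
yang jig 90.2 j [-0.09  0.59 -0.16  2.05  0.17  0.53  1.12]
[-0.017, 0.003, -0.004] [-0.007, -0.029, 0.008]
[-0.024, 0.003, -0.004] [-0.007, -0.029, 0.008]
[-0.031, 0.003, -0.004] [-0.007, -0.029, 0.008]
```

move_arm:
  series:
    - [[-0.012, 0, -0.002], [0, -0.02, 0]]
    - [[-0.018, 0, -0.002], [0, -0.02, 0]]
    - [[-0.023, 0, -0.002], [0, -0.02, 0]]
    - [[-0.028, 0, -0.002], [0, -0.02, 0]]
    - [[-0.033, 0, -0.002], [0, -0.02, 0]]
    - [[-0.033, 0, -0.002], [0, -0.02, 0]]

```text
time_s: 14.75
ee_pos: [490.7, 60.4, 55.7]
tcp_rot: [-0.115, -3.128, 0.008]
ft_force: [-9.1, 1.0, 5.7]
width: 0.7
```

```bash
python3 - <<'E'
from h import *
show([(x,0,57,90) for x in(-78,-76)])
E
```

```text
now jig [-78.9  -1.3] [490.7  60.4  55.7] f [-9.1  1.   5.7] t 14.75 w 0.7043848909455047
yang jig 90.3 j [-0.09  0.6  -0.15  2.04  0.17  0.53  1.13]
[-0.003, 0.004, -0.004] [-0.01, -0.022, 0.009]
[-0.01, 0.004, -0.005] [-0.01, -0.022, 0.009]
```

move_arm:
  series:
    - [[-0.01, 0, -0.002], [0, -0.02, 0]]
    - [[-0.015, 0, -0.002], [0, -0.02, 0]]
    - [[-0.02, 0, -0.002], [0, -0.02, 0]]
    - [[-0.025, 0, -0.002], [0, -0.02, 0]]
    - [[-0.025, 0, -0.002], [0, -0.02, 0]]

```text
time_s: 15.38
ee_pos: [491.7, 60.2, 55.3]
tcp_rot: [-0.113, -3.126, 0.011]
ft_force: [-17.5, 2.1, 15.4]
width: 0.2
```

```bash
python3 - <<'E'
from h import *
show([(x,0,57,90) for x in(-78,-76)])
E
```

```text
now jig [-77.9  -1.5] [491.7  60.2  55.3] f [-17.5   2.1  15.4] t 15.375 w 0.15123608525109375
yang jig 90.4 j [-0.09  0.6  -0.15  2.04  0.18  0.53  1.13]
[0.0, 0.005, -0.006] [-0.015, -0.026, 0.012]
[-0.006, 0.005, -0.006] [-0.015, -0.026, 0.012]
```

The slide stopped at TCP −77.9 (expected −78 when home) and the force rose to 17.5 N. I give one slightly firmer press, then back straight off and rise clear.

move_arm:
  series:
    - [[-0.025, 0, 0], [0, 0, 0]]
    - [[-0.032, 0, 0], [0, 0, 0]]
    - [[-0.032, 0, 0], [0, 0, 0]]

```text
time_s: 15.75
ee_pos: [491.3, 60.0, 53.9]
tcp_rot: [-0.109, -3.107, 0.016]
ft_force: [-25.5, 3.5, 21.7]
width: 0.4
```

move_arm:
  series:
    - [[0.01, 0, 0], [0, 0, 0]]
    - [[0.05, 0, 0], [0, 0, 0]]
    - [[0.12, 0, 0], [0, 0, 0]]
    - [[0.16, 0, 0], [0, 0, 0]]
    - [[0.16, 0, 0], [0, 0, 0]]
    - [[0.16, 0, -0.2], [0, 0, 0]]
    - [[0.16, 0, -0.4], [0, 0, 0]]
    - [[0.16, 0, -0.6], [0, 0, 0]]
    - [[0.16, 0, -0.6], [0, 0, 0]]

```text
time_s: 16.88
ee_pos: [453.4, 65.6, 240.0]
tcp_rot: [-0.111, -3.117, 0.013]
ft_force: [0.1, 0.5, -0.1]
width: 0.5
```

move_arm:
  series:
    - [[-0.1, 0.9, 0], [0, 0, 0]]
    - [[-0.1, 0.9, 0], [0, 0, 0]]
    - [[-0.1, 0.9, 0], [0, 0, 0]]
    - [[-0.1, 0.9, 0], [0, 0, 0]]
    - [[-0.1, 0.9, 0], [0, 0, 0]]
    - [[-0.1, 0.9, 0], [0, 0, 0]]
    - [[-0.1, 0.9, 0], [0, 0, 0]]

```text
time_s: 17.75
ee_pos: [502.6, 330.9, 236.0]
tcp_rot: [-0.113, -3.117, 0.016]
ft_force: [-0.6, 0.0, -0.6]
width: 0.3
```

```bash
python3 - <<'E'
from h import *
show([])
a=imaging.get_image("top")["color"][140:250,250:385]; b=imaging.get_image("side")["color"][122:242,245:405]
cv2.imwrite("pics/e.png",np.vstack([cv2.resize(a,(370,300),interpolation=2),cv2.resize(b,(370,278),interpolation=2)])[:,:,::-1].repeat(1,0)) 
cv2.imwrite("pics/e.png",np.hstack([cv2.resize(a,(400,326),interpolation=2),cv2.resize(b,(400,326),interpolation=2)])[:,:,::-1])
E
```

```text
now jig [-88.3 269.3] [502.6 330.9 236. ] f [-0.6  0.  -0.6] t 17.75 w 0.30173851213049335
yang jig 90.4 j [-0.44  0.5  -0.3   1.65  0.15  1.04  0.72]
```

View pics/e.png

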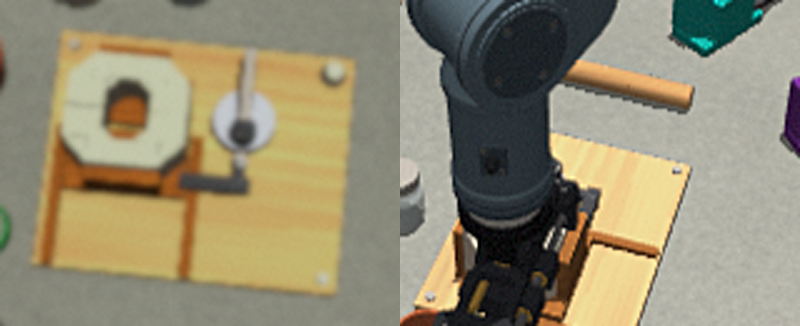

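The top view shows the halves joined with no gap. The lever runs from (242,132) to (250,50), parallel to the board's side edge, so the cam is at about 0. The arm is clear, so I hand in.

```bash
python3 -c "
from station import workorder
print(workorder.finish_job())"
```

```text
the job is handed in; nothing more can be done
None
```

I closed the mould and handed the job in at about 18 s. With shut fingertips I turned the cam lever anticlockwise from about −2.3 rad to straight forward. I then pushed the slide about 40 mm from behind until it was home.

**Last checks:**
- **Slide:** it stopped within about 0.1 mm of where I expected home. The push force rose from about 9 N to 25 N, and the final top view shows no gap between the halves.
- **Cam:** the lever lies straight forward within a few degrees in the top view, after the slide was pushed home.
- **Surroundings:** the plug, rolling pin, jar and bottle looked undisturbed after the cam was turned. I did not compare every bystander in the last pictures, and the arm partly blocked the final side view. The arm carried the tool past the rest well above their height.

**One oddity:** during the push the tool felt a vertical force of 6 to 22 N. I put it down to pad friction on the push plate pressing the slide down. I backed off once to check, found the slide level, and went on.

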